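# Unlock the stockroom till drawer with its key

### The arm

A 6-joint arm with a two-finger parallel gripper is mounted at the origin on the work surface. World frame = base frame: x ahead of the robot, y to its left, z up, the work surface at z = 0. Lengths are in m, angles in degrees, forces in N, time in s.
With the tool pointing down it reaches from about 0.325 to 0.75 m from the base axis. Payload 7.6 kg.
Tool frame: the origin (TCP) lies between the finger pads; the fingertips stand 14 mm ahead of it and the grasp point (between the pads) lies 5 mm behind it (ctrl.tcp_to_tips is the distance from the TCP to the fingertips, in m); z points along the fingers, x is the direction in which the jaws open and shut, and the axes are right-handed (so a half turn about z gives the same grasp; the last joint's range is limited). The gripper opens to 85 mm and grips with 20 to 120 N. Pads are 22 mm wide; open, the fingers measure 114 mm over their backs; the gripper's body (76 mm by 85 mm) begins 54 mm behind the grasp point. The pads swing forward as they close: fully open they stand 13 mm farther back than shut.
Start: joints at [70.285, 2.991, 80.254, -0, 96.75, -4.028], TCP at [0.142, 0.505, 0.245] pointing down, gripper open.
Joint ranges: [-166.34, 166.34], [-52.06, 124.39], [6.96, 135.62], [-60.46, 240.46], [14.63, 156.25], [-167.68, 167.68]. Speed limits (degrees/s): [147.25, 147.25, 172.46, 180, 180, 180].

### API

Orientations are given as [roll, pitch, yaw] about the fixed x, y, z axes, in that order (R = Rz(yaw) Ry(pitch) Rx(roll)).
In Python, from cell import ctrl, eyes, sign_off, spotter gives the robot as it stands.
- The arm moves only by the tool servo_tool, never from a script. Its argument "plan" is a list that holds one entry, the list of rows, each a list of 6 numbers: the shift along the tool's x, y, z in mm, then the turn, a rotation vector about the tool's x, y, z in degrees. In form: [[[dx, dy, dz, wx, wy, wz], ...]]. A call has exactly 5 rows; each row shifts and turns the commanded pose from where the row before left it, along the tool's axes as they then stand; what a row does not reach is not made up. A row lasts 1/8 s, in which the tool goes at most 62.5 mm and 10.7 degrees, less where a joint would pass 70% of its speed; a pose out of reach is approached as far as the arm can. A call with a gripper value outside its range is refused whole. "gripper" is the finger opening in mm, from 0 to 85.4, set as the call begins (left out, the last holds). The fingers move at their own pace and stop on an object; "grip_force" is the grip in N (left out, the last holds). Time passes only in rows, so rows that do not move let the fingers close, or fill a call up. It gives the time, the measured TCP pose, the force and the opening at its end, in the units of the state.
- ctrl.get_state(): the state, without advancing time (a new reading comes with each control period).
- eyes.capture(name): name is "side" or "top" or "wrist"; returns a dict with "img" (480x640x3 uint8, red, green, blue), "camera_matrix" (3x3 intrinsics, pixels), "R" (3x3) and "t" (3): a world point X has camera coordinates R X + t. Camera axes: x right, y down, z forward; pixel columns grow to the right and rows downward; lengths in m; the calibration is good to about 2 mm. A picture is of the moment at which its call begins. There is no depth.
- sign_off(): hands the job in, once; it reports no verdict.
Trained networks look in a picture, given as the dict that the camera call returned (one of the last four; its "shot" number tells which), for a name from the list of things; names that differ only in an ending like _2 or _b are one class to them, and where a whole thing is asked for, a point or a joint stands for the part that bears it (a point fixed in the world has none). Each returns a list of dicts, best first, with "confidence" (0 to 1); they miss things now and then, are a little off and sometimes report something else, mostly with a low value. They report only what shows in the picture. A call takes as long as a camera call. They do not tell look-alikes from the thing itself.
- spotter.boxes_of(picture, target): "xy" ([column, row] in pixels, amid what is visible of it).
- spotter.place_of(picture, target): "xy" ([column, row] in pixels: a listed point, or the origin of a listed thing).
The state is a dict: "time_s": time; "qpos": joint angles; "dq": joint speeds; "joint_torque": joint torques, N m; "position": TCP position; "tool_rot": TCP orientation; "ft_force": force on the tool from outside, world axes, zero at the start; "ft_torque": the same for the moment, N m; "grip_width": finger opening in m.
Only numpy, scipy, OpenCV 4.12 (cv2) and the standard library are available. Lean on these libraries where they do the work, as an engineer would, in place of code of your own. Each camera call takes 0.05 s, during which the arm holds its last target.

### The job

Unlock the stockroom till: take the key with the yellow grip out of the wooden key stand, push it fully home into the keyhole on top of the grey till (the lock inside the yellow ring), and turn it clockwise, about a quarter turn, until the drawer springs open. Leave the key standing in the lock and let go.

Things in the scene. Friction and masses are not known exactly. Their poses are not given: they have to be found in the camera images.
- yellow_key: Key, 94 mm tall, tip down in a wooden stand (slots 32 mm deep, 80 mm apart; a blue and a red key stand beside it). Origin: the tip; z up; x thin, y wide. From the tip: steel blade 6 (x) by 20 mm (y), its last 10 mm 14 wide; collar 14 x 28 from 44 to 50; yellow grip 12 (x) by 36 (y) from 50 to 94, to be pinched from above across x. Same both ways round. About 60 g.
- keyhole (a point): Centre of the keyhole's mouth, on top of the brass barrel inside the yellow ring on the grey till's lid (240 x 220 mm, 90 high); 128 mm over the table. z up; slot 11 mm along x, 25 mm along y, below an 8 mm deep funnel that is 27 x 41 at the mouth. Floor 34 mm below this point: there the tip of a key fully home rests. Axes turn with the barrel.
- lock (a joint): Turn of the brass barrel (40 x 54 mm), rad, 0 as locked, growing clockwise seen from above, stop at 1.4. It takes about 0.05 N m and stays where it is left. The key has play, about 15 degrees either way, before the barrel follows. It draws a hidden bolt; at about 0.75 the drawer is free.
- drawer (a joint): How far the till's dark steel drawer, on the till's -x side, stands out, in m: 0 shut and bolted, 0.06 fully out. A spring of about 7 N pushes it out by itself when the bolt is drawn.
Not all that is in view belongs to the job. Of the things like the yellow_key, leave any that is white; of the rest the larger one is meant.

How it is judged (in metres and radians):
On the way, in this order (a step that is already met when the one before it is completed fails the run):
1. the yellow key is fully in the keyhole, the drawer still shut (z of yellow_key in the frame of keyhole below -0.024 m and horizontal distance between yellow_key and keyhole below 0.012 m and value of joint drawer below 0.01 m), for 0.1 s.
2. the key has drawn the bolt and the drawer has sprung open (value of joint drawer above 0.04 m and z of yellow_key in the frame of keyhole below -0.019 m and horizontal distance between yellow_key and keyhole below 0.012 m), for 0.1 s.
At the end, for the whole second after the job is handed in: The drawer stands out more than 40 mm; the yellow key stands at rest in the keyhole, its tip at least 24 mm below the mouth (within 10 mm of the floor), within 12 mm of the keyhole's axis and leaning less than 20 degrees, let go (value of joint drawer above 0.04 m and z of yellow_key in the frame of keyhole below -0.024 m and horizontal distance between yellow_key and keyhole below 0.012 m and angle between yellow_key's own z axis and vertical below 0.35 rad and linear speed of yellow_key below 0.03 m/s); the robot touches nothing.
It also fails if it takes over 43 s, if anything falls off the work surface, if the arm or the gripper's body presses on something with over 40 N, if the wrist force passes 120 N, or if a joint passes its speed limit or range.

## Working session

There is one attempt and no reset: what is moved stays moved. The work goes in short steps, Python scripts to look and compute and a tool call to move; the robot and the scene stay as the last step left them, time stands still between calls to the robot, and variables do not carry over. Pictures are saved under pics/ and viewed, and the job is handed in when it is done.

Besides the shell and the picture viewer there is one more tool, called after "Emit:" as a command line: name --argument value ..., lists and objects as JSON in quotes. servo_tool: Moves the arm, as the interface text tells. Its arguments: {"type":"object","properties":{"plan":{"type":"array"},"gripper":{"type":"number"},"grip_force":{"type":"number"}},"required":["plan"]}

```bash
ls; mkdir -p pics; python3 - <<'E'
from cell import ctrl, eyes, spotter
import cv2
print(ctrl.get_state())
for n in ("side","top","wrist"):
    p=eyes.capture(n); cv2.imwrite(f"pics/{n}0.png",p["img"][:,:,::-1])
    print(n,p["camera_matrix"].tolist(),p["R"].tolist(),p["t"].tolist())
    for k in ("yellow_key","keyhole"):
        print(k,[(x["xy"],x["confidence"]) for x in spotter.place_of(p,k)],[(x["xy"],x["confidence"]) for x in spotter.boxes_of(p,k)])
E
```

```text
pics
{'time_s': 0.0, 'qpos': array([ 7.02865499e+01,  3.02754105e+00,  8.03135098e+01,  4.71399819e-05,
        9.67495485e+01, -4.02587981e+00]), 'dq': array([ 0.02484509, -0.02683244,  0.11178679,  0.0029852 , -0.02126268,
       -0.01262338]), 'joint_torque': array([ 3.40079896e-04, -3.81662750e+01, -3.60189271e+01,  1.08193552e-05,
        5.92810495e-03,  6.24970812e-05]), 'position': array([0.14182051, 0.50519007, 0.24446515]), 'tool_rot': array([-1.79993593e+02,  9.03724223e-02,  7.43124402e+01]), 'ft_force': array([-1.28484267, -1.23405129,  0.09605187]), 'ft_torque': array([-0.0237145 ,  0.00551671, -0.03676388]), 'grip_width': 0.08528848129293481}
side [[503.1789582456028, 0.0, 323.438264924132], [0.0, 503.1789582456028, 247.08380751856768], [0.0, 0.0, 1.0]] [[-0.726016087815101, -0.6876576122940706, 0.0052581829250758355], [-0.430172330153243, 0.4481758205090436, -0.7836390752646111], [0.5365187849499634, -0.5711965004839084, -0.6211941332874544]] [0.4345265149880007, 0.3698203633780961, 0.5336641115159975]
yellow_key [([216.5, 324.2], 0.97), ([317.4, 314.3], 0.83), ([269.
[... 424 characters left out ...]
0426409037318044, -0.9984756083512792]] [-0.02451570674777851, 0.6097957924917339, 0.8148305846966473]
yellow_key [([232.6, 239.7], 0.71), ([290.5, 239.6], 0.44)] [([222.5, 238.1], 0.76), ([212.4, 183.3], 0.57), ([289.4, 239.8], 0.54)]
keyhole [([405.9, 280.8], 0.74)] [([403.3, 279.2], 0.83)]
wrist [[372.9671416572904, 0.0, 323.98585244303337], [0.0, 372.9671416572904, 240.70222671440723], [0.0, 0.0, 1.0]] [[0.2704581161204923, 0.9627313932269568, -0.000819707167099905], [0.921380331109383, -0.25859440340297807, 0.29015034029520753], [0.2791248696718391, -0.07922877648899675, -0.9569807250445216]] [-0.5237408339089707, -0.03672517355341425, 0.37943191223351747]
yellow_key [] []
keyhole [] []
```

View pics/side0.png

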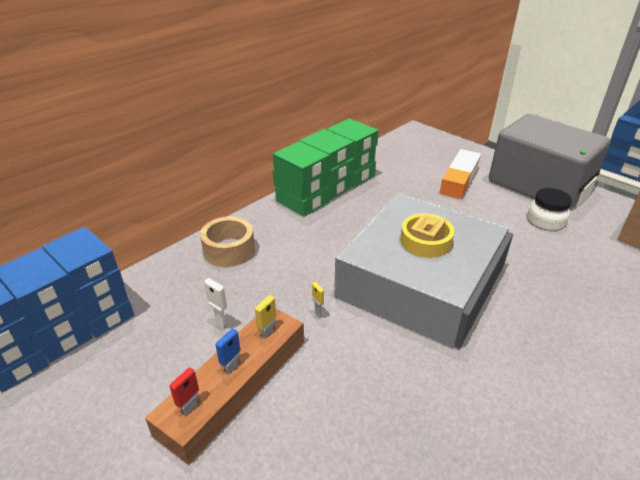

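View pics/top0.png

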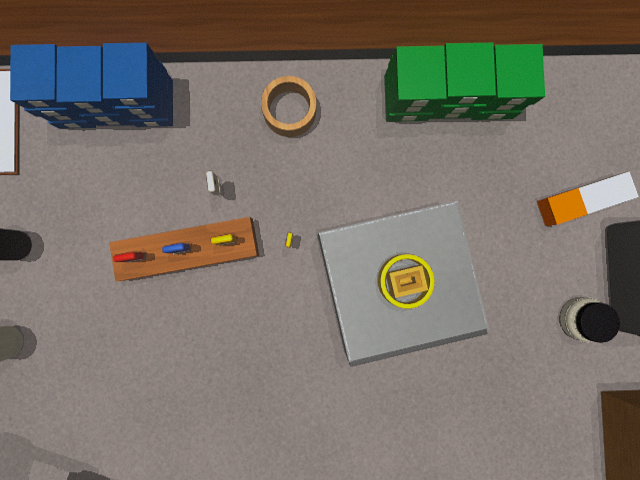

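View pics/wrist0.png

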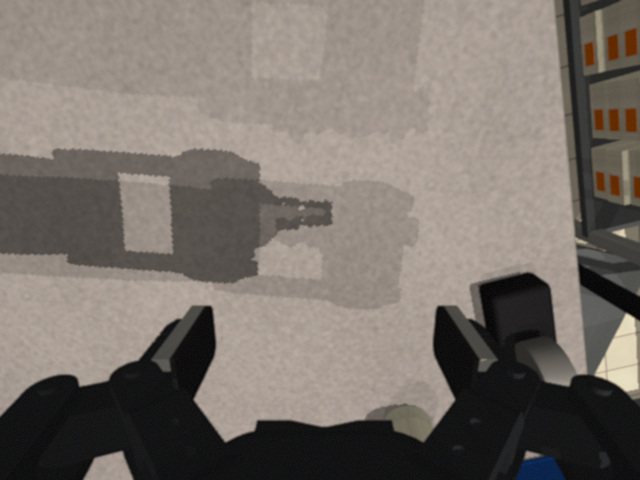

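```bash
cat > h.py <<'E'
import numpy as np, cv2
def tri(ps, uvs):
    A=[];b=[]
    for p,uv in zip(ps,uvs):
        P=np.array(p["camera_matrix"])@np.c_[np.array(p["R"]),np.array(p["t"])]
        for i in (0,1):
            r=uv[i]*P[2]-P[i]; A.append(r[:3]); b.append(-r[3])
    return np.linalg.lstsq(np.array(A),np.array(b),rcond=None)[0]
def atz(p,uv,z):
    K=np.array(p["camera_matrix"]);R=np.array(p["R"]);t=np.array(p["t"])
    d=R.T@np.linalg.inv(K)@np.array([uv[0],uv[1],1.]); c=-R.T@t
    return c+d*(z-c[2])/d[2]
def proj(p,X):
    c=np.array(p["R"])@np.array(X)+np.array(p["t"]); c=np.array(p["camera_matrix"])@c; return c[:2]/c[2]
def crop(p,name,c,r,s):
    im=p["img"][:,:,::-1]; x0=max(0,int(c-r));y0=max(0,int(r and c*0+0))
def save(p,name,x0,y0,w,h,s):
    im=p["img"][y0:y0+h,x0:x0+w,::-1]; cv2.imwrite("pics/"+name,cv2.resize(im,None,fx=s,fy=s,interpolation=cv2.INTER_CUBIC))
E
python3 - <<'E'
from cell import *
import pickle
from h import *
S=eyes.capture("side");T=eyes.capture("top")
pickle.dump((S,T),open("st.pkl","wb"))
save(S,"s1.png",180,250,160,120,5); save(T,"t1.png",200,165,110,90,7)
save(S,"s2.png",390,200,80,60,10); save(T,"t2.png",370,245,80,70,8)
def yel(p,box):
    x0,y0,w,h=box
    hsv=cv2.cvtColor(p["img"][y0:y0+h,x0:x0+w],cv2.COLOR_RGB2HSV)
    m=cv2.inRange(hsv,(22,150,60),(35,255,255)); return m
for p,b in ((S,(240,285,50,55)),(T,(205,225,40,25)),(S,(305,275,30,40)),(T,(280,228,20,24)),(S,(390,200,80,60)),(T,(370,245,80,70))):
    m=yel(p,b); pts=cv2.findNonZero(m).reshape(-1,2)+np.array(b[:2]); print(b,len(pts),pts.mean(0),cv2.minAreaRect(pts.astype(np.float32)))
for st,tt in (((269,317),(222.5,238.1)),((316.4,301),(289.4,239.8)),((216,299.7),(212.4,183.3)),((429.7,224.9),(405.9,280.8))):
    X=tri((S,T),(st,tt));print(X,proj(S,X)-st,proj(T,X)-tt)
E
```

```text
(240, 285, 50, 55) 420 [264.97619048 312.33095238] ((265.0, 312.0), (32.0, 18.0), 90.0)
(205, 225, 40, 25) 158 [221.84810127 238.89873418] ((222.9037628173828, 238.98680114746094), (7.924407482147217, 24.14179801940918), 79.3803482055664)
(305, 275, 30, 40) 143 [317.53146853 292.90909091] ((317.5, 292.5), (19.0, 9.0), 90.0)
(280, 228, 20, 24) 62 [288.66129032 239.35483871] ((288.61541748046875, 239.42308044433594), (4.510671138763428, 13.532013893127441), 11.309932708740234)
(390, 200, 80, 60) 1054 [425.44117647 240.33776091] ((426.03643798828125, 236.50839233398438), (51.118064880371094, 39.20051193237305), 12.994616508483887)
(370, 245, 80, 70) 1249 [407.53883106 280.83907126] ((406.66217041015625, 281.02703857421875), (54.75263977050781, 53.822654724121094), 54.462318420410156)
[0.60334565 0.11651849 0.0760302 ] [-1.88770575 -0.27216225] [1.40128886 1.48535148]
[0.60384749 0.00884204 0.03141556] [1.12411761 0.08540632] [-0.86322211 -0.94656782]
[0.70263636 0.13780601 0.0589714 ] [-0.15281051 -0.02995696] [0.12375894 0.12004485]
[ 0.52702589 -0.18022171  0.12678536] [-0.61376321  0.02606142] [0.48615232 0.63556839]
```

View pics/s1.png

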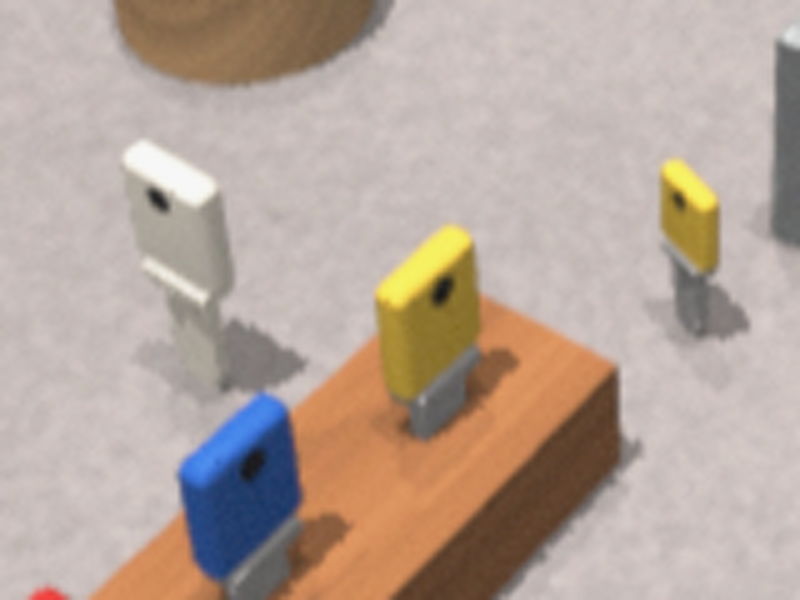

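View pics/t1.png

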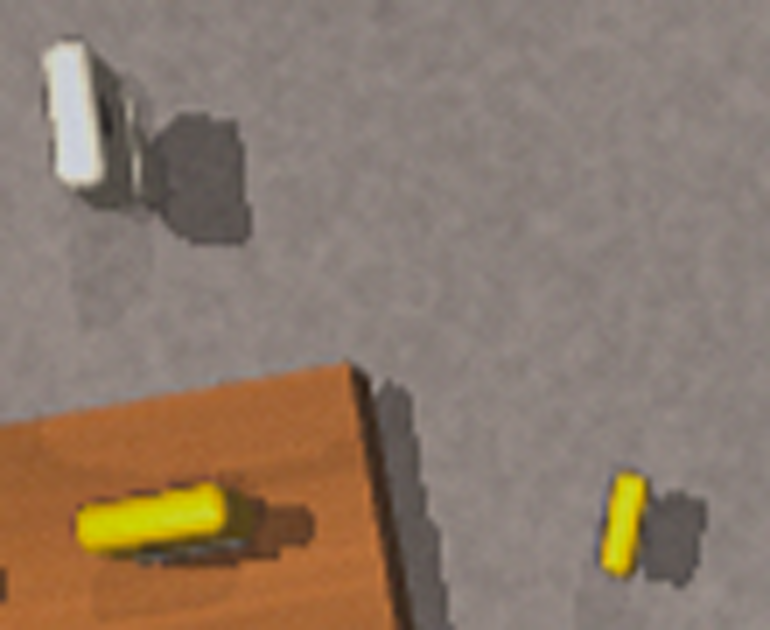

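View pics/s2.png

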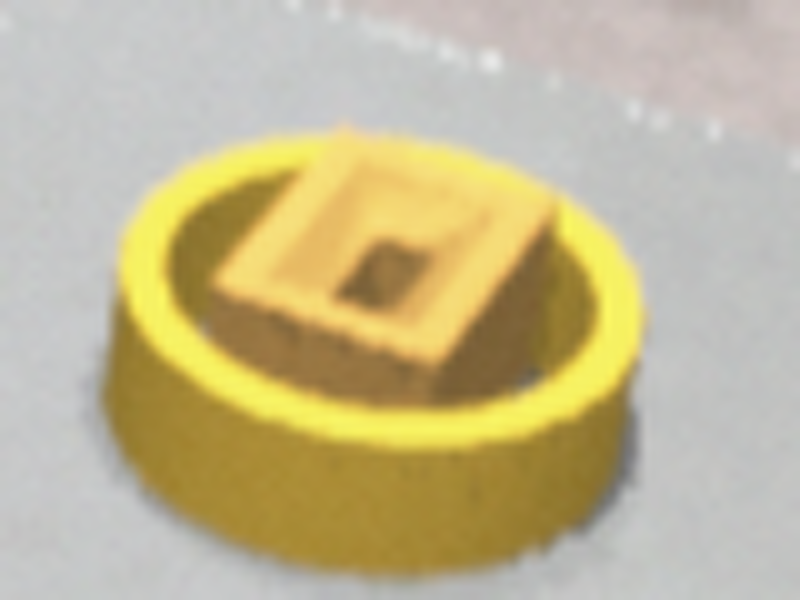

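View pics/t2.png

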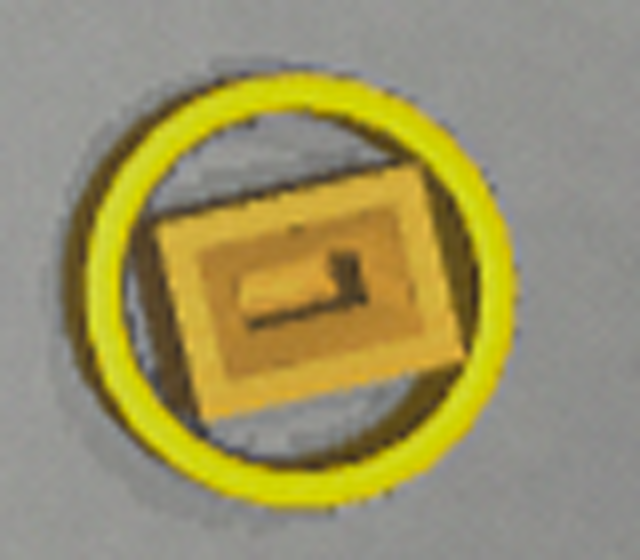

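```bash
python3 - <<'E'
import pickle
from h import *
S,T=pickle.load(open("st.pkl","rb"))
from cell import ctrl; print(ctrl.tcp_to_tips)
f=lambda u,s,o:((u[0]+.5)/s-.5+o[0],(u[1]+.5)/s-.5+o[1])
for a,b,o,os,s,ss in (((149,518),(425,268),(200,165),(180,250),7,5),):
    X=tri((S,T),(f(b,ss,os),f(a,s,o)));print("key top",X,proj(S,X)-f(b,ss,os),proj(T,X)-f(a,s,o))
# barrel corners: top order
tc=[(157,217),(418,160),(465,357),(205,420)]; sc=[(345,132),(558,208),(438,360),(215,285)]
Xs=[]
import itertools
for sh in range(4):
    L=[tri((S,T),(f(sc[(i+sh)%4],10,(390,200)),f(tc[i],8,(370,245)))) for i in range(4)]
    e=sum(np.linalg.norm(proj(T,L[i])-f(tc[i],8,(370,245))) for i in range(4)); print(sh,e)
    if e<8: print(np.array(L)); M=np.mean(L,0); print(M, np.degrees(np.arctan2(*(L[0]-L[1])[1::-1])),np.degrees(np.arctan2(*(L[3]-L[2])[1::-1])),np.degrees(np.arctan2(*(L[0]-L[3])[1::-1])))
z=X[2]
a=atz(T,f((78,529),7,(200,165)),z);b=atz(T,f((220,507),7,(200,165)),z);print("key yaw",np.degrees(np.arctan2(*(a-b)[1::-1])),np.linalg.norm(a-b))
a=atz(T,(110,242),.04);b=atz(T,(251,218),.04);print("stand",np.degrees(np.arctan2(*(a-b)[1::-1])),np.linalg.norm(a-b))
a=atz(T,(118,280),.04);b=atz(T,(257,256),.04);print("stand",np.degrees(np.arctan2(*(a-b)[1::-1])),np.linalg.norm(a-b))
E
```

```text
0.014
key top [0.6044615  0.11705979 0.10349984] [0.49375913 0.06796576] [-0.37704538 -0.38836234]
0 41.31066018665873
1 51.02926276028239
2 40.42003929842508
3 2.7029029583278157
[[ 0.54365693 -0.15311191  0.12621736]
 [ 0.55370467 -0.20554847  0.12618592]
 [ 0.51489058 -0.21329133  0.12529554]
 [ 0.50411136 -0.16053234  0.12736204]]
[ 0.52909089 -0.18312101  0.12626522] 100.8473623832224 101.54720906140356 10.62754696738962
key yaw 97.40005385697869 0.03337607319640014
stand 98.31312764848502 0.2516532621532177
stand 98.31543548409535 0.2471940166276004
```

```bash
cat >> h.py <<'E'
from scipy.spatial.transform import Rotation as Ro
def plan(st, pos, yaw, n):
    p=np.array(st["position"]);R=Ro.from_euler("xyz",st["tool_rot"],degrees=True)
    G=Ro.from_euler("xyz",[180,0,yaw],degrees=True); w=(R.inv()*G).as_rotvec(degrees=True)/n
    d=(np.array(pos)-p)*1000/n; out=[]
    Rc=R;pc=p.copy()
    for i in range(n):
        r=np.r_[np.round(Rc.inv().apply((np.array(pos)-pc)*1000/(n-i)),1),np.round(w,1)]
        out.append(r.tolist()); pc=pc+Rc.apply(r[:3])/1000; Rc=Rc*Ro.from_rotvec(r[3:],degrees=True)
    for k in range(0,n,5): print([out[k:k+5]])
    print("ends",pc,Rc.as_euler("xyz",degrees=True))
E
python3 - <<'E'
from h import *
from cell import ctrl,eyes
st=ctrl.get_state()
w=eyes.capture("wrist"); c=-np.array(w["R"]).T@np.array(w["t"]); Rt=Ro.from_euler("xyz",st["tool_rot"],degrees=True)
print("cam in tool",Rt.inv().apply(c-st["position"]), "view dir in tool",Rt.inv().apply(w["R"][2]))
plan(ctrl.get_state(),[0.6045,0.117,0.245],8,10)
E
```

```text
cam in tool [-0.00094801 -0.0748629  -0.12807489] view dir in tool [-8.02216203e-04  2.90151893e-01  9.56980269e-01]
[[[-24.9, 55.0, 0.0, -0.0, -0.0, 6.6], [-18.4, 57.5, 0.0, -0.0, -0.0, 6.6], [-11.7, 59.3, 0.0, -0.0, -0.0, 6.6], [-4.8, 60.2, 0.0, -0.0, -0.0, 6.6], [2.2, 60.4, 0.0, -0.0, -0.0, 6.6]]]
[[[9.1, 59.7, 0.1, -0.0, -0.0, 6.6], [15.9, 58.3, 0.0, -0.0, -0.0, 6.6], [22.5, 56.0, 0.1, -0.0, -0.0, 6.6], [28.8, 53.1, 0.0, -0.0, -0.0, 6.6], [34.7, 49.5, 0.1, -0.0, -0.0, 6.6]]]
ends [0.60447061 0.11694474 0.24499272] [-1.79993425e+02 -3.64792915e-03  8.31130708e+00]
```

Emit:
servo_tool --plan '[[[-25,55,0,0,0,6.6],[-18.5,57.5,0,0,0,6.6],[-12,59,0,0,0,6.6],[-5,60,0,0,0,6.6],[2,60.5,0,0,0,6.6]]]' --gripper 60

```text
time_s: 1.52
position: [0.3736, 0.3092, 0.2456]
tool_rot: [-180.0, -0.1, 41.1]
ft_force: [0.3, 0.6, 0.4]
grip_width: 0.0601
```

Emit:
servo_tool --plan '[[[9,60,0,0,0,6.6],[16,58,0,0,0,6.6],[22.5,56,0,0,0,6.6],[29,53,0,0,0,6.6],[35,49.5,0,0,0,6.9]]]'

```text
time_s: 2.15
position: [0.6055, 0.1151, 0.2454]
tool_rot: [-180.0, -0.0, 7.8]
ft_force: [0.3, 1.3, 0.1]
grip_width: 0.06
```

```bash
python3 - <<'E'
from h import *
from cell import *
st=ctrl.get_state(); print(st)
W=eyes.capture("wrist"); T=eyes.capture("top")
import pickle; pickle.dump((W,st),open("w1.pkl","wb"))
cv2.imwrite("pics/w1.png",W["img"][:,:,::-1])
for k in ("yellow_key",):
    print(k,spotter.place_of(W,k),spotter.boxes_of(W,k))
print(proj(W,[.6045,.117,.1035]))
E
```

```text
{'time_s': 2.15, 'qpos': array([ 7.32922023e+00,  1.79144833e+01,  6.34393834e+01,  1.12231875e-02,
        9.86208835e+01, -4.51303660e-01]), 'dq': array([-34.95495993,  48.5714738 , -57.58632705,   0.10877278,
         8.63228061,  19.81107442]), 'joint_torque': array([  1.0693441 , -52.52291679, -31.41337395,  -0.17815925,
        -0.08303193,  -0.52253259]), 'position': array([0.60549896, 0.11513607, 0.24539502]), 'tool_rot': array([-1.79989104e+02, -2.53365217e-02,  7.78220623e+00]), 'ft_force': array([0.28974909, 1.25877844, 0.07494424]), 'ft_torque': array([ 0.01958667, -0.02488015, -0.01046909]), 'grip_width': 0.06001080098442741}
yellow_key [{'xy': [323.8, 202.5], 'confidence': 0.91}, {'xy': [306.9, 297.2], 'confidence': 0.65}, {'xy': [422.1, 193.3], 'confidence': 0.6}] [{'xy': [440.8, 211.2], 'confidence': 0.88}, {'xy': [303.2, 315.9], 'confidence': 0.69}, {'xy': [322.7, 225.4], 'confidence': 0.65}]
[324.70715815 227.21178459]
```

View pics/w1.png

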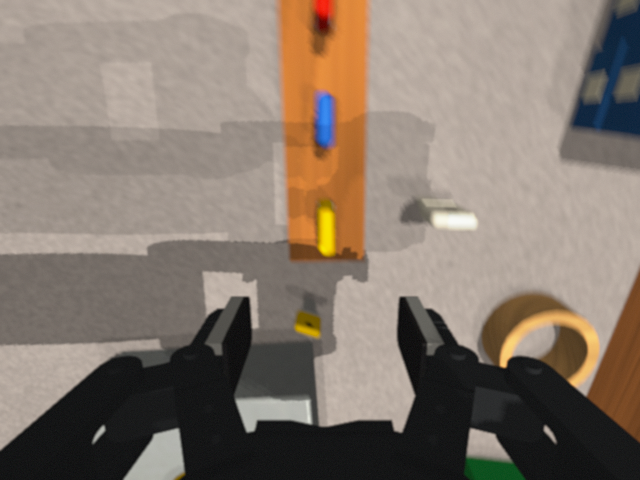

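```bash
python3 - <<'E'
from h import *
from cell import *
eyes.capture("wrist")
st=ctrl.get_state(); print(st["position"],st["tool_rot"],np.abs(st["dq"]).max())
W=eyes.capture("wrist")
import pickle; pickle.dump((W,st),open("w1.pkl","wb"))
save(W,"w1c.png",280,185,100,80,8)
hsv=cv2.cvtColor(W["img"],cv2.COLOR_RGB2HSV)[190:265,300:350]; m=cv2.inRange(hsv,(20,150,60),(35,255,255))
pts=cv2.findNonZero(m).reshape(-1,2)+[300,190]; print(pts.mean(0),cv2.minAreaRect(pts.astype(np.float32)),pts.min(0),pts.max(0))
print(proj(W,[.6045,.117,.1035]))
E
```

```text
[0.60391205 0.11688084 0.2450996 ] [-1.79973590e+02  3.01254642e-02  8.04380494e+00] 1.676852798513758
[325.26891735 226.91967404] ((325.0, 226.5), (55.0, 16.0), 90.0) [317 199] [333 254]
[326.68688944 229.84564366]
```

View pics/w1c.png

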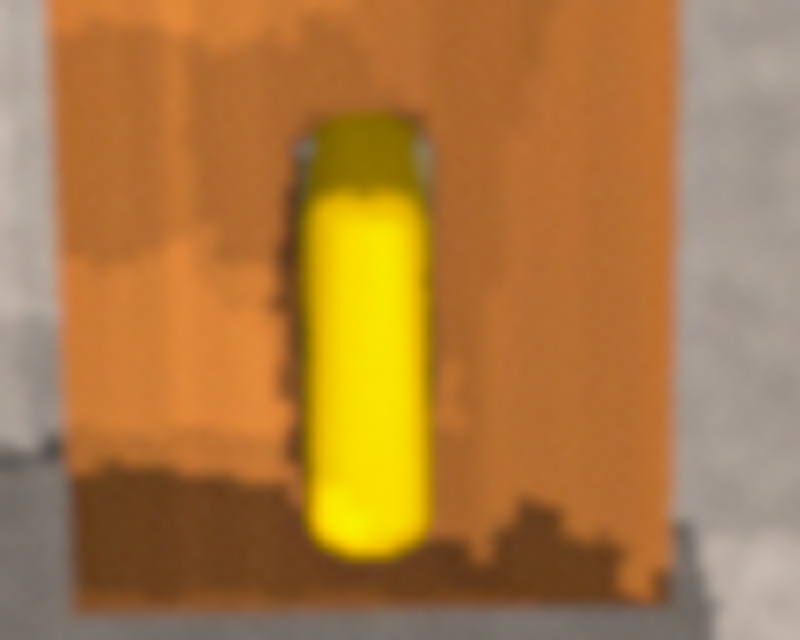

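```bash
python3 - <<'E'
from h import *
from cell import *
import pickle; W,st=pickle.load(open("w1.pkl","rb"))
S,T=pickle.load(open("st.pkl","rb"))
uv=(368.5/8-.5+280,374.5/8-.5+185)
print(atz(W,uv,.1035))
a=atz(W,(280+(367.5)/8-.5,185+188/8-.5),.1035);b=atz(W,(280+369.5/8-.5,185+560/8-.5),.1035);print(a,b,np.degrees(np.arctan2(*(a-b)[1::-1])),np.linalg.norm(a-b))
f=lambda u,s,o:((u[0]+.5)/s-.5+o[0],(u[1]+.5)/s-.5+o[1])
print(tri((W,T,S),(uv,f((149,518),7,(200,165)),f((425,268),5,(180,250)))))
print(tri((W,T),(uv,f((149,518),7,(200,165)))))
plan(st,[.6037,.1162,.0765],8.0,5)
E
```

```text
[0.60382692 0.11575352 0.1035    ]
[0.60122434 0.13336147 0.1035    ] [0.60651529 0.09756863 0.1035    ] 98.4086451563495 0.03618179142557526
[0.60424018 0.1168212  0.10383838]
[0.60374599 0.11616974 0.10501895]
[[[-0.0, 0.1, 33.7, -0.0, 0.0, 0.0], [-0.1, 0.2, 33.7, -0.0, 0.0, 0.0], [-0.0, 0.1, 33.7, -0.0, 0.0, 0.0], [-0.1, 0.2, 33.7, -0.0, 0.0, 0.0], [-0.0, 0.1, 33.8, -0.0, 0.0, 0.0]]]
ends [0.60371332 0.11622429 0.07649943] [-1.79973590e+02  3.01254642e-02  8.04380494e+00]
```

Emit:
servo_tool --plan '[[[0,0.5,45,0,0,0],[0,0,45,0,0,0],[0,0,40,0,0,-0.4],[0,0,25,0,0,0],[0,0,10,0,0,0]]]'

```text
time_s: 3.08
position: [0.6029, 0.1173, 0.0794]
tool_rot: [-180.0, 0.1, 8.5]
ft_force: [-1.4, 0.8, 1.0]
grip_width: 0.06
```

```bash
python3 - <<'E'
from h import *
from cell import *
W=eyes.capture("wrist");cv2.imwrite("pics/w2.png",W["img"][:,:,::-1]); S=eyes.capture("side"); save(S,"s3.png",200,240,160,120,5)
st=ctrl.get_state(); print(st["position"],st["tool_rot"])
E
```

```text
[0.60360006 0.11700055 0.08027618] [-1.79990124e+02  2.69513880e-02  8.49806451e+00]
```

View pics/w2.png

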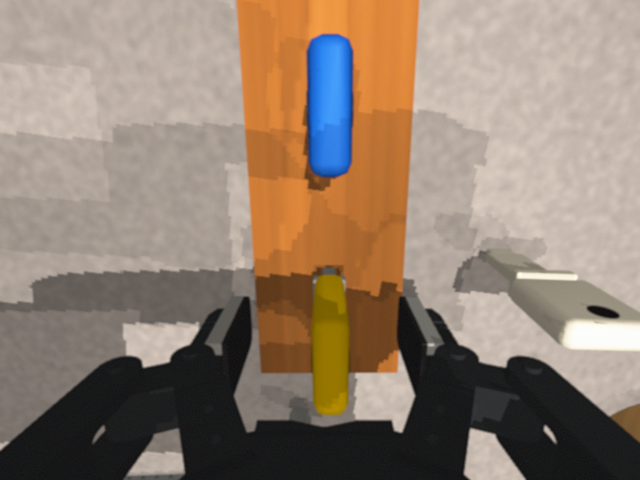

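View pics/s3.png

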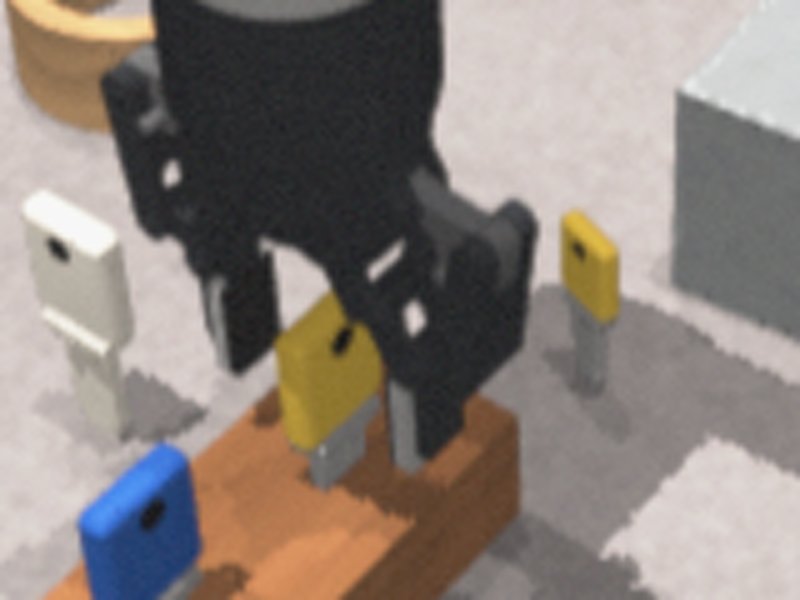

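Emit:
servo_tool --plan '[[[1,0.5,3.5,0,0,0],[0,0,0,0,0,0],[0,0,0,0,0,0],[0,0,0,0,0,0],[0,0,0,0,0,0]]]'

```text
time_s: 3.8
position: [0.6053, 0.1158, 0.077]
tool_rot: [-180.0, -0.0, 8.4]
ft_force: [-0.0, 0.1, 0.0]
grip_width: 0.0597
```

Emit:
servo_tool --plan '[[[0,0,0,0,0,0],[0,0,0,0,0,0],[0,0,0,0,0,0],[0,0,0,0,0,0],[0,0,0,0,0,0]]]' --gripper 4 --grip_force 60

```text
time_s: 4.42
position: [0.6053, 0.1158, 0.0769]
tool_rot: [-180.0, -0.0, 8.4]
ft_force: [-1.0, 0.0, 0.8]
grip_width: 0.0114
```

```bash
python3 - <<'E'
from h import *
from cell import *
st=ctrl.get_state(); print(st["position"],st["tool_rot"],st["ft_force"],st["ft_torque"],st["grip_width"])
S=eyes.capture("side"); save(S,"s4.png",200,240,160,120,5)
E
```

```text
[0.60531068 0.11581365 0.07690995] [-1.79996720e+02 -1.10504739e-02  8.41269168e+00] [-0.98432722  0.02254798  0.83442484] [-0.04775106  0.0985086   0.02138863] 0.01139717261929376
```

View pics/s4.png

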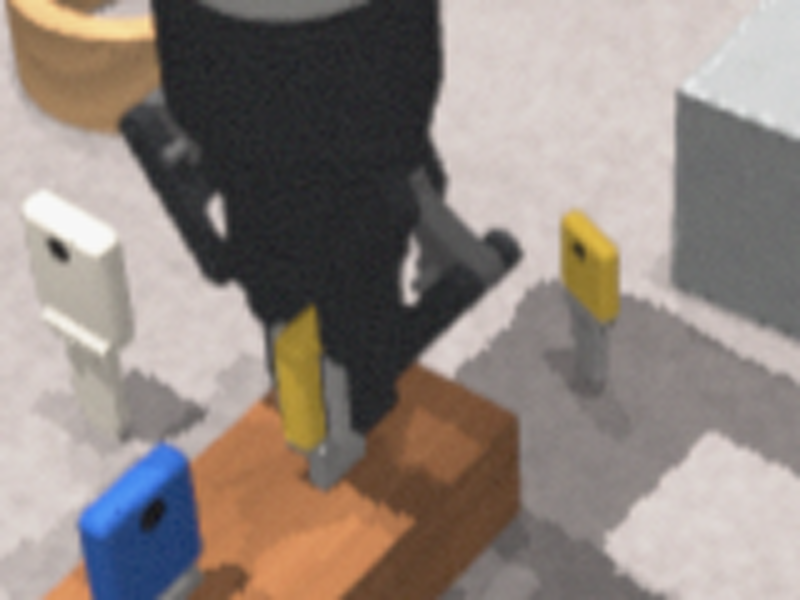

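Emit:
servo_tool --plan '[[[0,0,-10,0,0,0],[0,0,-30,0,0,0],[0,0,-45,0,0,0],[0,0,-45,0,0,0],[0,0,-20,0,0,0]]]'

```text
time_s: 5.1
position: [0.606, 0.1159, 0.2312]
tool_rot: [-180.0, -0.3, 8.4]
ft_force: [0.4, 0.1, -1.0]
grip_width: 0.0113
```

```bash
python3 - <<'E'
from h import *
from cell import *
st=ctrl.get_state(); print(st["position"],st["tool_rot"],st["ft_force"],st["ft_torque"],st["grip_width"])
R=Ro.from_euler("xyz",[180,0,11],degrees=True)
pos=np.array([.5291,-.1831,.237])-R.apply([0,.06,0]); print(pos)
plan(st,pos,11,5)
S=eyes.capture("side"); save(S,"s5.png",200,140,200,150,4)
E
```

```text
[0.6060028  0.11592211 0.23119106] [-179.99933547   -0.32038772    8.41629077] [ 0.40235387  0.12241494 -1.00016726] [-0.10556892  0.00686327 -0.04566849] 0.011293448665535562
[ 0.51765146 -0.12420237  0.237     ]
[[[-24.5, 44.9, -1.3, 0.0, -0.1, -0.5], [-24.9, 44.7, -1.3, 0.0, -0.1, -0.5], [-25.3, 44.5, -1.2, 0.0, -0.1, -0.5], [-25.7, 44.3, -1.2, 0.0, -0.1, -0.5], [-26.0, 44.0, -1.1, 0.0, -0.1, -0.5]]]
ends [ 0.5176723  -0.12418035  0.23704108] [1.79997595e+02 1.79729588e-01 1.09162771e+01]
```

View pics/s5.png

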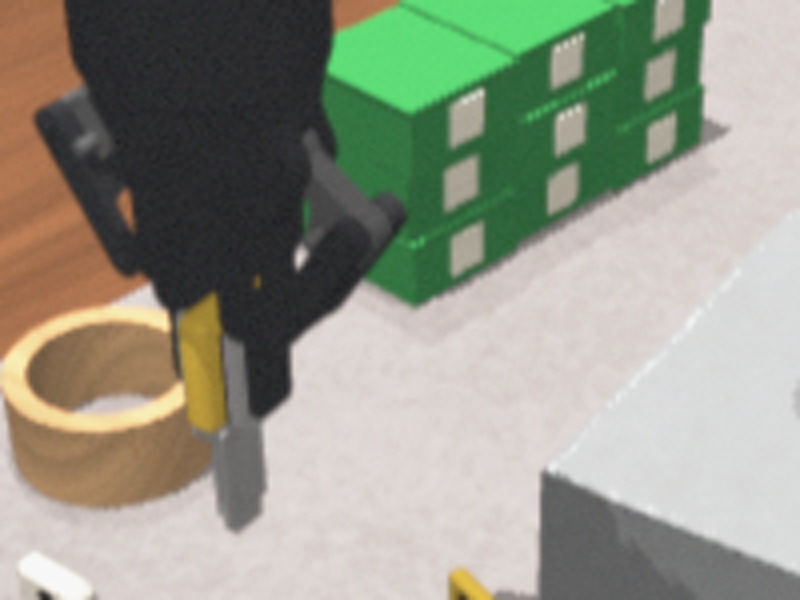

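Emit:
servo_tool --plan '[[[-24.5,45,-1.5,0,0,-0.5],[-25,44.5,-1.5,0,0,-0.5],[-25.5,44.5,-1.5,0,0,-0.5],[-26,44.5,-1.5,0,0,-0.5],[-25.5,44,-1,0,0,-0.6]]]'

```text
time_s: 5.78
position: [0.5159, -0.1258, 0.2335]
tool_rot: [-180.0, 0.0, 11.0]
ft_force: [1.3, -0.2, -0.9]
grip_width: 0.0112
```

Emit:
servo_tool --plan '[[[0,0,0,0,0,0],[0,0,0,0,0,0],[0,0,0,0,0,0],[0,0,0,0,0,0],[0,0,0,0,0,0]]]'

```text
time_s: 6.4
position: [0.517, -0.1239, 0.2337]
tool_rot: [-180.0, 0.0, 11.1]
ft_force: [0.6, -0.6, -0.3]
grip_width: 0.0113
```

```bash
python3 - <<'E'
from h import *
from cell import *
import pickle
st=ctrl.get_state(); print(st["position"],st["tool_rot"],st["ft_force"],st["grip_width"])
W=eyes.capture("wrist"); cv2.imwrite("pics/w3.png",W["img"][:,:,::-1]); pickle.dump((W,st),open("w3.pkl","wb"))
print(proj(W,[.5291,-.1831,.127]),spotter.place_of(W,"keyhole"))
E
```

```text
[ 0.51703396 -0.12385679  0.23370193] [-1.79992064e+02  1.46666039e-03  1.10684992e+01] [ 0.61793791 -0.61416463 -0.25374499] 0.011253716048040001
[326.56976044 325.49627267] [{'xy': [323.2, 265.4], 'confidence': 0.49}]
```

View pics/w3.png

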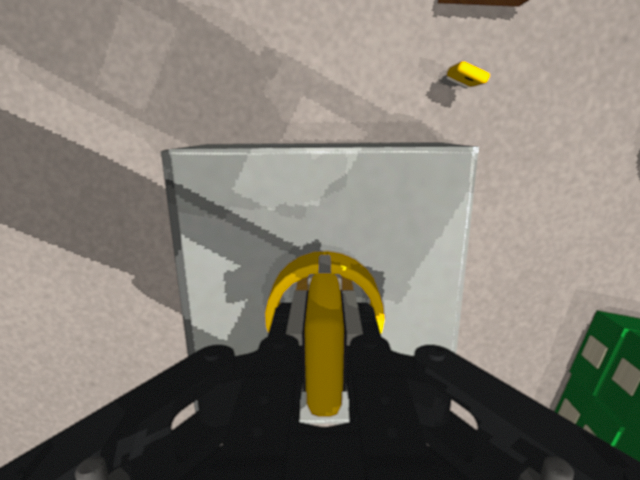

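Emit:
servo_tool --plan '[[[0,25,0,0,0,0],[0,30,0,0,0,0],[0,30,0,0,0,0],[0,25,0,0,0,0],[0,0,0,0,0,0]]]'

```text
time_s: 7.12
position: [0.5378, -0.2336, 0.2333]
tool_rot: [-180.0, 0.0, 10.9]
ft_force: [-0.3, 0.4, -0.1]
grip_width: 0.0113
```

Emit:
servo_tool --plan '[[[0,0,0,0,0,0],[0,0,0,0,0,0],[0,0,0,0,0,0],[0,0,0,0,0,0],[0,0,0,0,0,0]]]'

```text
time_s: 7.75
position: [0.5379, -0.2322, 0.2338]
tool_rot: [-180.0, -0.0, 11.0]
ft_force: [-0.0, -0.1, -0.3]
grip_width: 0.0114
```

```bash
python3 - <<'E'
from h import *
from cell import *
import pickle
st=ctrl.get_state(); print(st["position"],st["tool_rot"],st["ft_force"],st["grip_width"])
W=eyes.capture("wrist"); cv2.imwrite("pics/w4.png",W["img"][:,:,::-1]); pickle.dump((W,st),open("w4.pkl","wb"))
uv=proj(W,[.5291,-.1831,.127]);print(uv,spotter.place_of(W,"keyhole"))
save(W,"w4c.png",int(uv[0])-50,int(uv[1])-40,100,80,8); print(int(uv[0])-50,int(uv[1])-40)
save(W,"w4k.png",270,200,120,100,6)
S=eyes.capture("side"); cv2.imwrite("pics/s6.png",S["img"][:,:,::-1]); pickle.dump((S,st),open("s6.pkl","wb"))
E
```

```text
[ 0.53786509 -0.2322244   0.23383413] [-1.79997838e+02 -3.79744770e-03  1.10251029e+01] [-0.04835115 -0.098993   -0.30977757] 0.011398016178181904
[327.37827221 167.08644576] [{'xy': [326.9, 168.9], 'confidence': 0.9}]
277 127
```

View pics/w4c.png

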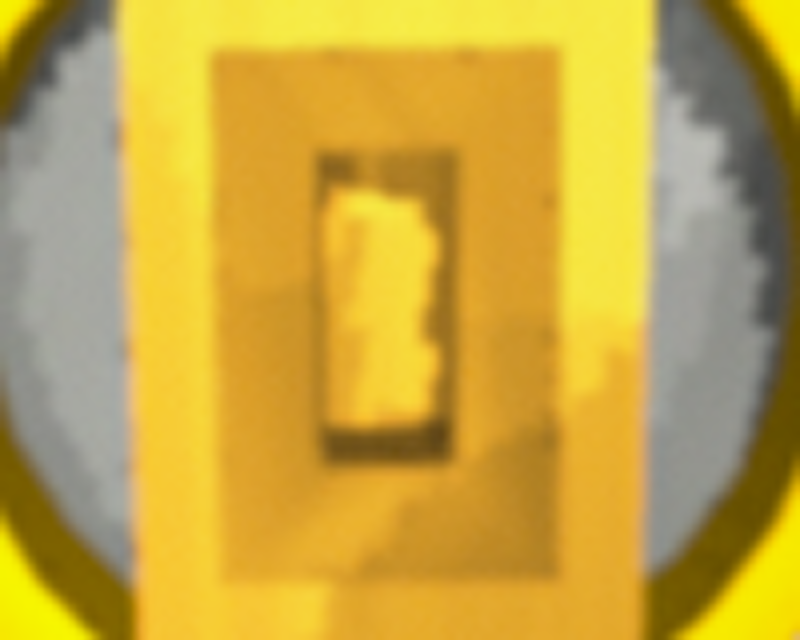

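View pics/w4k.png

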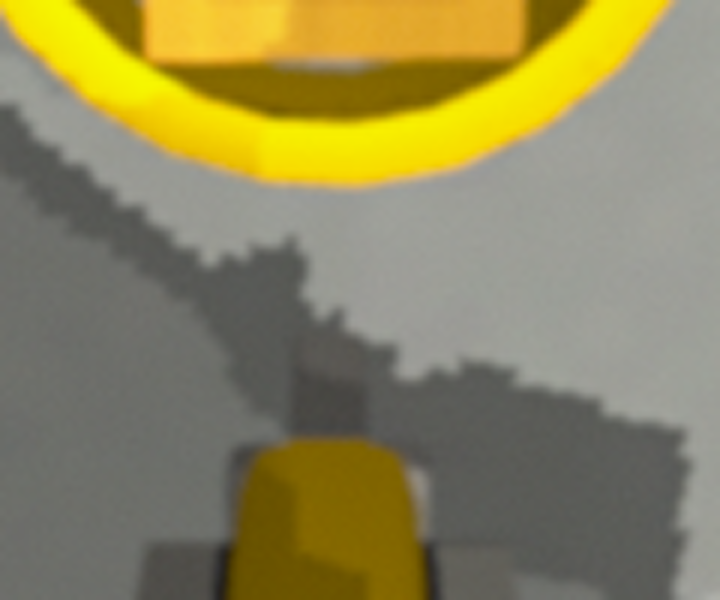

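View pics/s6.png

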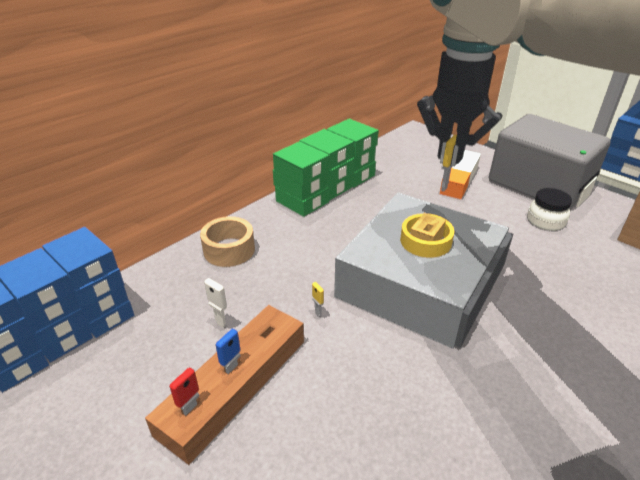

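```bash
python3 - <<'E'
from h import *
import pickle
W,st=pickle.load(open("w4.pkl","rb")); S,_=pickle.load(open("s6.pkl","rb"))
g=lambda u:((u[0]+.5)/8-.5+277,(u[1]+.5)/8-.5+127)
for z in (.1265,.128):
    C=np.array([atz(W,g(u),z) for u in ((214,47),(561,47),(555,578),(223,578))]); print(C.mean(0),np.linalg.norm(C[0]-C[1]),np.linalg.norm(C[2]-C[3]),np.linalg.norm(C[0]-C[3]),
     [np.degrees(np.arctan2(*(a-b)[1::-1])) for a,b in ((C[1],C[0]),(C[2],C[3]),(C[0],C[3]),(C[1],C[2]))])
    # slot at z-8mm
    C=np.array([atz(W,g(u),z-.008) for u in ((318,152),(458,152),(450,462),(322,462))]);print("slot",C.mean(0),np.linalg.norm(C[0]-C[1]),np.linalg.norm(C[0]-C[3]))
R=Ro.from_euler("xyz",st["tool_rot"],degrees=True)
for nm,q in (("tip",(0,-.0007,.067)),("tip far end",(0,-.0077,.067)),("grip top far",(0,-.0187,-.027)),("top near",(0,.0173,-.027)),("collar bottom far",(0,-.0147,.023)),("gripbot far",(0,-.0187,.017))):
    X=R.apply(q)+st["position"]; print(nm,X,"W",proj(W,X),"S",proj(S,X))
save(S,"s6c.png",410,120,80,80,8)
save(W,"w4f.png",240,230,170,200,3)
E
```

```text
[ 0.5276466  -0.18305074  0.1265    ] 0.026290646356683427 0.026471944682542294 0.04066652810683102 [np.float64(11.019515783723886), np.float64(11.02905773471888), np.float64(101.10494829560989), np.float64(101.36041542781338)]
slot [ 0.52756193 -0.18307345  0.1185    ] 0.01107672686669393 0.024511546821018183
[ 0.52761521 -0.18290496  0.128     ] 0.02612310268585824 0.026303245643126454 0.04040737056059595 [np.float64(11.019515783723891), np.float64(11.029057734718853), np.float64(101.10494829560994), np.float64(101.36041542781345)]
slot [ 0.52753209 -0.18293232  0.12      ] 0.011008457996552099 0.02436047551384958
tip [ 0.5377351  -0.23153398  0.16683416] W [326.29531769 263.93758332] S [444.21739154 190.30413688]
tip far end [ 0.53639642 -0.22466318  0.16683442] W [326.31680405 252.03098407] S [442.64840118 192.1661002 ]
grip top far [ 0.53428736 -0.21387087  0.26083484] W [327.91908321 317.20681121] S [449.20309865 143.75506054]
top near [ 0.54117196 -0.24920644  0.26083348] W [327.5961502  414.99925305] S [457.54362667 135.06338189]
collar bottom far [ 0.53505521 -0.21779456  0.21083469] W [326.84678541 269.24406012] S [445.15595015 170.95845758]
gripbot far [ 0.5342899  -0.21386869  0.21683484] W [326.95848263 265.50727737] S [444.8014468  168.72935101]
```

View pics/s6c.png

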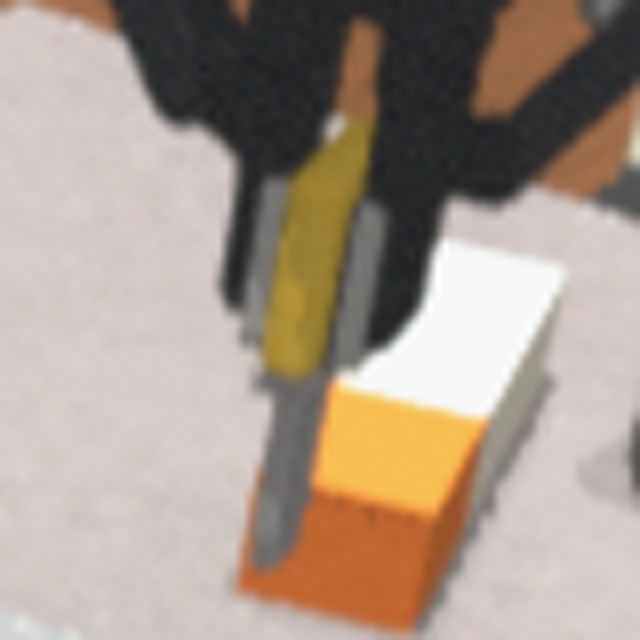

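View pics/w4f.png

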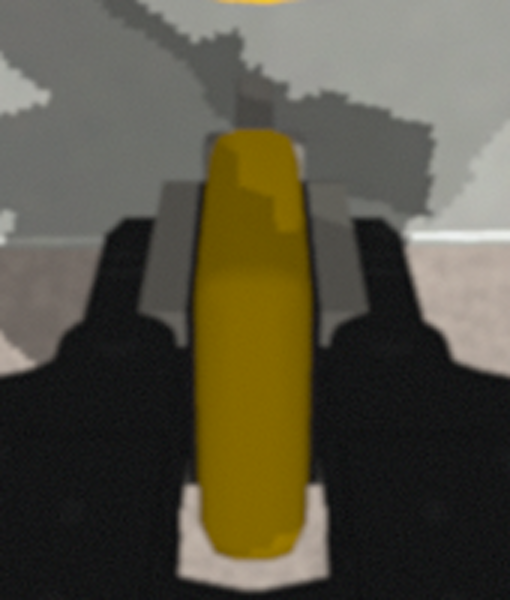

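Emit:
servo_tool --plan '[[[0,-15,0,0,0,0],[0,-20,0,0,0,0],[0,-15,0,0,0,0],[0,0,15,0,0,0],[0,0,12,0,0,0]]]'

```text
time_s: 8.52
position: [0.528, -0.1832, 0.2052]
tool_rot: [-180.0, 0.1, 11.0]
ft_force: [0.2, -0.6, -2.2]
grip_width: 0.0116
```

Emit:
servo_tool --plan '[[[0,0,5,0,0,0],[0,0,0,0,0,0],[0,0,0,0,0,0],[0,0,0,0,0,0],[0,0,0,0,0,0]]]'

```text
time_s: 9.15
position: [0.5284, -0.1834, 0.2021]
tool_rot: [180.0, -0.0, 11.0]
ft_force: [0.0, 0.4, -0.6]
grip_width: 0.0115
```

```bash
python3 - <<'E'
from h import *
from cell import *
st=ctrl.get_state(); print(st["position"],st["tool_rot"],st["ft_force"],st["ft_torque"],st["grip_width"])
S=eyes.capture("side"); save(S,"s7.png",380,140,100,110,5); T=eyes.capture("top"); save(T,"t7.png",350,225,110,110,5)
W=eyes.capture("wrist"); save(W,"w7.png",240,120,170,150,4)
E
```

```text
[ 0.52841474 -0.18338148  0.20205995] [ 1.79986469e+02 -2.79937779e-02  1.10098810e+01] [ 0.00879194  0.35101421 -0.62688162] [ 0.00295814 -0.02457506  0.02148536] 0.01147592007438506
```

View pics/s7.png

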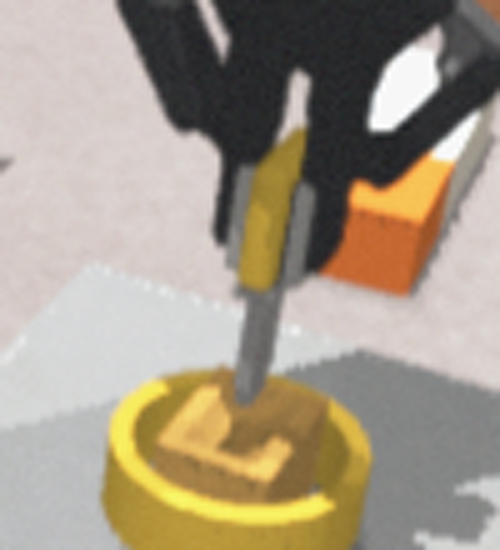

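View pics/w7.png

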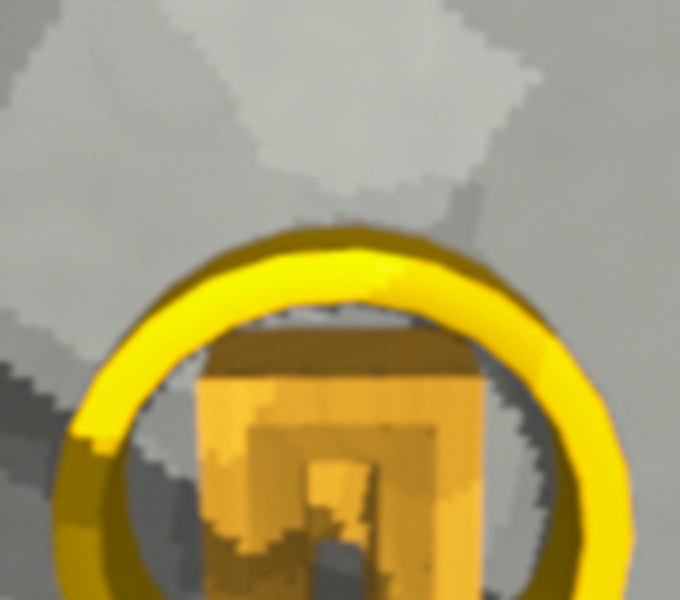

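Emit:
servo_tool --plan '[[[0.2,0,6,0,0,0],[0,0,6,0,0,0],[0,0,4,0,0,0],[0,0,4,0,0,0],[0,0,4,0,0,0]]]'

```text
time_s: 9.93
position: [0.5285, -0.1833, 0.1775]
tool_rot: [-180.0, -0.0, 11.0]
ft_force: [-0.1, -1.4, 0.1]
grip_width: 0.0117
```

Emit:
servo_tool --plan '[[[0,0,4,0,0,0],[0,0,3,0,0,0],[0,0,3,0,0,0],[0,0,2,0,0,0],[0,0,1,0,0,0]]]'

```text
time_s: 10.55
position: [0.5285, -0.1832, 0.1647]
tool_rot: [-180.0, -0.0, 11.0]
ft_force: [-1.2, -0.6, -1.0]
grip_width: 0.011
```

Emit:
servo_tool --plan '[[[0,0,1.5,0,0,0],[0,0,1,0,0,0],[0,0,1,0,0,0],[0,0,0,0,0,0],[0,0,0,0,0,0]]]'

```text
time_s: 11.18
position: [0.5285, -0.1833, 0.1613]
tool_rot: [-180.0, -0.0, 11.0]
ft_force: [0.7, 0.2, -1.4]
grip_width: 0.0116
```

```bash
python3 - <<'E'
from h import *
from cell import *
st=ctrl.get_state(); print(st["position"],st["tool_rot"],st["ft_force"],st["ft_torque"],st["grip_width"])
S=eyes.capture("side"); save(S,"s8.png",380,140,100,110,5)
E
```

```text
[ 0.52852933 -0.18326468  0.16132205] [-1.79999354e+02 -5.99261648e-03  1.10135899e+01] [ 0.70024758  0.1802901  -1.35406182] [-0.05641962  0.03314685  0.00808727] 0.011614406505735479
```

View pics/s8.png

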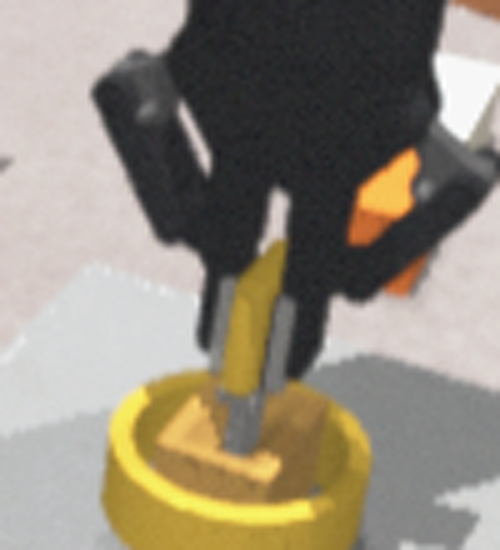

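Emit:
servo_tool --plan '[[[0,0,0.7,0,0,0],[0,0,0.7,0,0,0],[0,0,0.6,0,0,0],[0,0,0,0,0,0],[0,0,0,0,0,0]]]'

```text
time_s: 11.85
position: [0.5285, -0.1833, 0.1593]
tool_rot: [-180.0, -0.0, 11.0]
ft_force: [-0.8, -0.4, -1.1]
grip_width: 0.0118
```

Emit:
servo_tool --plan '[[[0,0,0.7,0,0,0],[0,0,0.7,0,0,0],[0,0,0.6,0,0,0],[0,0,0,0,0,0],[0,0,0,0,0,0]]]'

```text
time_s: 12.48
position: [0.5286, -0.1833, 0.1578]
tool_rot: [180.0, -0.0, 11.0]
ft_force: [-2.2, 1.3, 4.6]
grip_width: 0.0112
```

Emit:
servo_tool --plan '[[[0,0,0,0,0,6],[0,0,0,0,0,8],[0,0,0,0,0,8],[0,0,0,0,0,8],[0,0,0,0,0,5]]]'

```text
time_s: 13.1
position: [0.5284, -0.1833, 0.1578]
tool_rot: [180.0, -0.0, -24.2]
ft_force: [-2.2, 0.3, 4.6]
grip_width: 0.0114
```

```bash
python3 - <<'E'
from h import *
from cell import *
st=ctrl.get_state(); print(st["position"],st["tool_rot"],st["ft_force"],st["ft_torque"],st["grip_width"])
S=eyes.capture("side"); save(S,"s9.png",370,140,110,110,5)
E
```

```text
[ 0.5284421  -0.18326375  0.15778972] [ 1.79994801e+02 -4.51812201e-03 -2.41679369e+01] [-2.22176576  0.27727467  4.63019549] [0.17132994 0.64404882 0.15786554] 0.011443302930993961
```

View pics/s9.png

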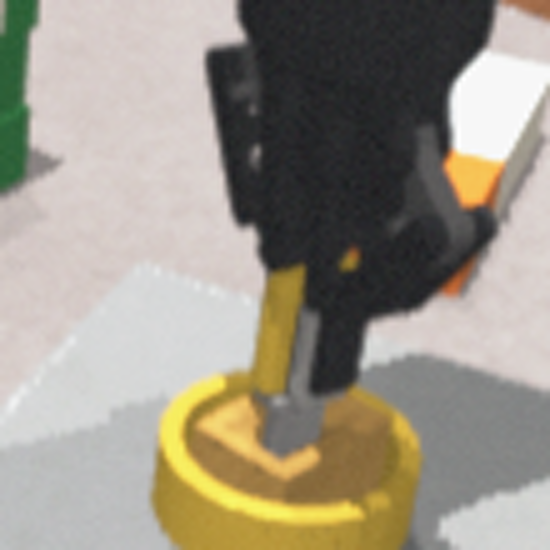

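Turning works (barrel following). Continue.

Emit:
servo_tool --plan '[[[0,0,0,0,0,6],[0,0,0,0,0,8],[0,0,0,0,0,8],[0,0,0,0,0,6],[0,0,0,0,0,5]]]'

```text
time_s: 13.78
position: [0.5281, -0.183, 0.1578]
tool_rot: [180.0, 0.1, -57.1]
ft_force: [-4.8, 3.0, 7.6]
grip_width: 0.0116
```

```bash
python3 - <<'E'
from h import *
from cell import *
st=ctrl.get_state(); print(st["position"],st["tool_rot"],st["ft_force"],st["ft_torque"],st["grip_width"])
S=eyes.capture("side"); save(S,"s10.png",320,140,200,200,3)
E
```

```text
[ 0.52813944 -0.18295332  0.15778865] [ 1.79976525e+02  6.17437929e-02 -5.71451941e+01] [-4.77589472  2.97139808  7.64153689] [0.49772881 1.03000935 0.05570474] 0.011574558549105359
```

View pics/s10.png

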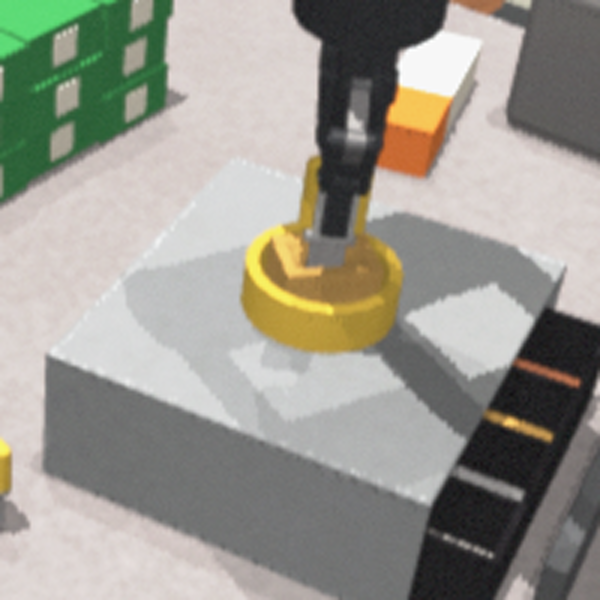

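Emit:
servo_tool --plan '[[[0,0,0,0,0,-2],[0,0,0,0,0,-1],[0,0,0,0,0,0],[0,0,0,0,0,0],[0,0,0,0,0,0]]]'

```text
time_s: 14.45
position: [0.5284, -0.1832, 0.1578]
tool_rot: [180.0, 0.0, -54.0]
ft_force: [-3.8, 0.7, 6.0]
grip_width: 0.0111
```

Emit:
servo_tool --plan '[[[0,0,0,0,0,0],[0,0,0,0,0,0],[0,0,0,0,0,0],[0,0,0,0,0,0],[0,0,0,0,0,0]]]' --gripper 45

```text
time_s: 15.08
position: [0.5285, -0.1832, 0.1572]
tool_rot: [-180.0, 0.0, -54.0]
ft_force: [0.4, 0.6, -0.3]
grip_width: 0.045
```

```bash
python3 - <<'E'
from h import *
from cell import *
st=ctrl.get_state(); print(st["position"],st["tool_rot"],st["ft_force"],st["ft_torque"],st["grip_width"])
S=eyes.capture("side"); save(S,"s11.png",380,140,110,110,5); W=eyes.capture("wrist"); cv2.imwrite("pics/w11.png",W["img"][:,:,::-1])
E
```

```text
[ 0.52848549 -0.18323292  0.15717694] [-1.79999480e+02  1.25019186e-02 -5.39863713e+01] [ 0.44145903  0.63006596 -0.29329065] [-0.07317141 -0.04424228  0.04470036] 0.045042197892296215
```

View pics/s11.png

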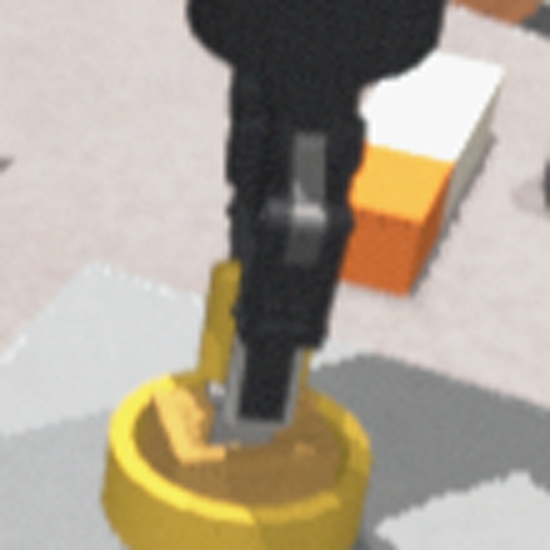

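View pics/w11.png

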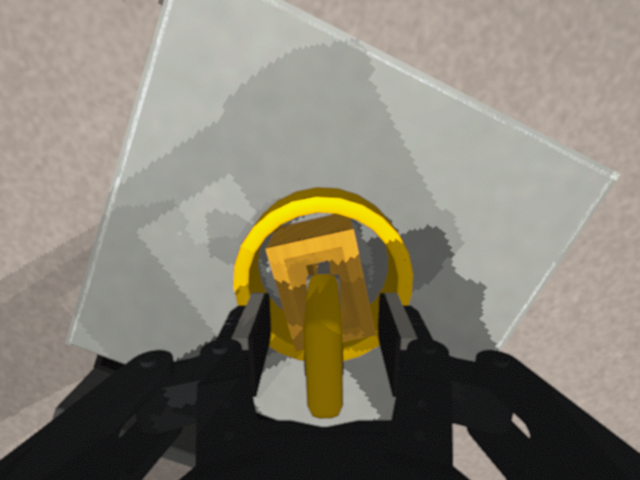

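Emit:
servo_tool --plan '[[[0,0,-5,0,0,0],[0,0,-15,0,0,0],[0,0,-25,0,0,0],[0,0,-35,0,0,0],[0,0,-40,0,0,0]]]'

```text
time_s: 15.8
position: [0.5283, -0.1832, 0.2793]
tool_rot: [-180.0, -0.0, -54.0]
ft_force: [0.3, 0.1, 0.0]
grip_width: 0.0448
```

Emit:
servo_tool --plan '[[[0,40,0,0,0,0],[0,40,0,0,0,0],[0,20,0,0,0,0],[0,0,0,0,0,0],[0,0,0,0,0,0]]]'

```text
time_s: 16.42
position: [0.4482, -0.2416, 0.2775]
tool_rot: [-180.0, -0.0, -54.0]
ft_force: [-0.2, 0.2, -0.4]
grip_width: 0.0451
```

```bash
python3 - <<'E'
from h import *
from cell import *
st=ctrl.get_state(); print(st["position"],st["tool_rot"],st["ft_force"],st["grip_width"],st["time_s"])
S=eyes.capture("side"); save(S,"s12.png",320,150,200,200,3); T=eyes.capture("top"); save(T,"t12.png",310,190,200,190,3)
W=eyes.capture("wrist"); cv2.imwrite("pics/w12.png",W["img"][:,:,::-1])
import pickle; pickle.dump((S,T,W),open("e.pkl","wb"))
E
```

```text
[ 0.44824271 -0.24160751  0.27746736] [-1.79965344e+02 -5.06243872e-03 -5.39557600e+01] [-0.18765631  0.18448145 -0.40313287] 0.04508195010211159 16.425
```

View pics/s12.png

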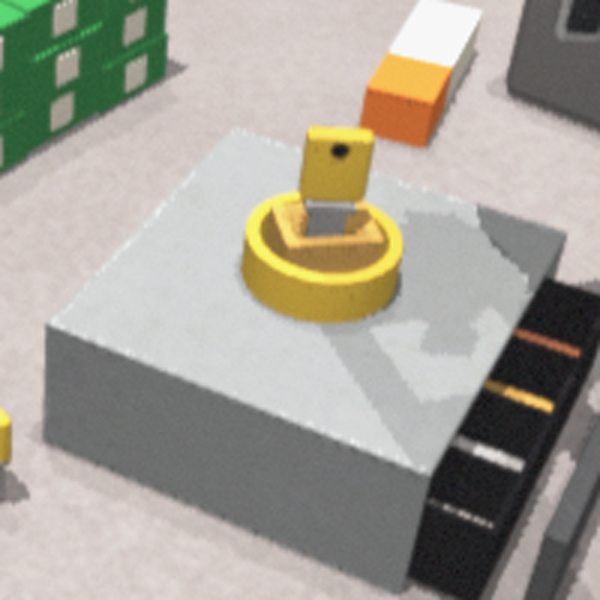

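View pics/t12.png

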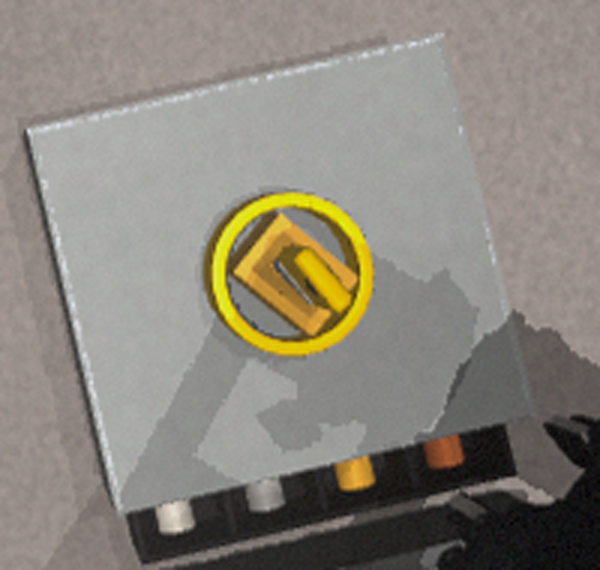

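View pics/w12.png

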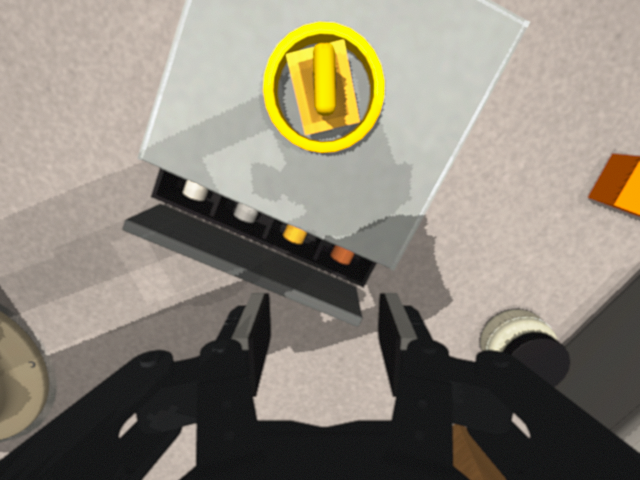

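```bash
python3 - <<'E'
from h import *
import pickle
S,T,W=pickle.load(open("e.pkl","rb"))
s=(320+339/3,150+133/3); t=(310+325/3,190+279/3)
X=tri((S,T),(s,t)); print("grip top",X,proj(S,X)-s,proj(T,X)-t)
print("if upright:",proj(S,[.5285,-.183,.188]),proj(T,[.5285,-.183,.188]),proj(W,[.5285,-.183,.188]))
# drawer front outer edge vs till edge in wrist view
a=atz(W,(124,225),.075);b=atz(W,(360,318),.075);c=atz(W,(144,158),.09);d=atz(W,(390,268),.09)
n=(d-c)[:2]/np.linalg.norm((d-c)[:2]); n=np.array([-n[1],n[0]]); print("drawer out", (a-c)[:2]@n,(b-c)[:2]@n)
E
```

```text
grip top [ 0.52918613 -0.18377555  0.18454792] [ 1.09576856 -0.06624107] [-0.90983816 -1.180967  ]
if upright: [434.49142218 192.78393116] [417.48910793 282.4257758 ] [324.03347769  75.65194179]
drawer out -0.06972263661354647 -0.06332494379477249
```

```bash
python3 -c "
from cell import *
print(sign_off())"
```

```text
the job is handed in; nothing more can be done
None
```

The till is unlocked: the yellow-gripped key stands in the lock, the drawer is open, and the gripper has let go and moved clear. I handed the job in at about 16.5 s of the 43 s allowed.

I took the larger yellow key from the stand. I left the white one and the small yellow one alone. The key went down until it met the floor of the keyhole, with about 5 N of upward force. I then turned it about 68° clockwise, at which point the side picture showed the drawer out. I turned back 3° to ease the torque, released the key and backed off.

| Last check | Result |
|---|---|
| Drawer | about 60–70 mm out, measured in the wrist picture |
| Top of the grip | within 1 mm of the keyhole axis, so the key is upright |
| Height of the grip top | about 0.185 m, which puts the tip near the keyhole floor |
| Wrist force after release | about 0, so nothing is being touched |

- **Heights:** they came out about 3 mm lower than the text implies, both at floor contact and at the grip top. That is about the calibration accuracy, so I still take the key as fully home.
- **Wrist camera:** its sideways readings were about 1 mm off those of the other cameras. I aimed between the two, and the insertion met no side resistance.

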